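# Stamp antibiotic discs onto an agar plate with a six-place dispenser

### The job

Fit the disc dispenser squarely over the open agar plate that matches its skirt (the plates stand under the lamp bar), and gently press its plunger knob fully home to its stop so that all six discs are stamped; press it nowhere else. Let the plunger spring back up, lift the dispenser off, set it upright in its storage tin again and let go, leaving the plates and everything else where they stand.

Things in the scene. Friction and masses are not known exactly. Their poses are not given: they have to be found in the camera images.
- dispenser: Six-place disc dispenser, loose, 0.35 to 0.6 kg, 134 mm tall, round about its upright z axis. Origin: centre of the skirt's lower edge. White drum of 104 mm diameter (z 9 to 34 mm), six cartridges standing on a 36 mm radius up to z = 77 mm, centre column of 26 mm diameter to z = 68 mm, above it a 13 mm stem with the plunger knob. It starts standing in the storage tin.
- seat (a point): Centre of the dispenser's flat underside, 9 mm above its origin, which comes to rest on a plate's rim. The open skirt around it hangs 9 mm lower: inside diameter 95 mm, flaring over its lowest 6 mm to 103 mm at the mouth; outside diameter 112 mm at the mouth.
- knob (a point): Centre of the grey plunger knob, an upright cylinder of 34 mm diameter and 28 mm height, on the dispenser's axis, 120 mm above the dispenser's origin when the plunger is up. It moves down with the plunger, along the dispenser's z axis. The dispenser can be carried by it and hangs upright.
- plunger (a joint): Plunger travel in m: 0 = up, 0.015 = down on its stop. A spring pushes it up with about 5.4 N at 0 and 12 N at the stop; lifting the dispenser by the knob does not move it.
- plate90: Open round agar plate that fits the skirt: 90 mm outside diameter, 15 mm high, 2 mm clear wall, pale agar inside, loose on the bench (0.05 kg). Origin: centre of the underside. With the dispenser seated on it the dispenser's origin is 6 mm above the plate's origin and on its axis.
- plate100: Open round agar plate, 100 mm outside diameter, 15 mm high, too large for the skirt. Loose. Origin: centre of the underside.
- plate60: Open round agar plate, 60 mm outside diameter, 15 mm high, too small. Loose. Origin: centre of the underside. The three plates stand in a row under the lamp bar, in any order, about 140 mm apart.
- tin: Bottom half of the dispenser's round storage tin, aluminium, fixed to the bench: 136 mm outside diameter, 130 mm inside, rim 14 mm high, floor 4 mm above the bench. Origin: centre of its underside; the dispenser standing in it has its origin 4 mm above.
- lamp: Fixed inspection lamp: a straight bar along y, 1050 mm long, 60 mm wide in x, underside 328 mm and top 354 mm above the bench, on two 18 mm posts 500 mm either side of its middle. Origin: on the bench under the bar's middle. The bar runs right above the row of plates, so a tool working at a plate must lean in from the robot's side.
- tipbox: Bystander: closed pipette-tip box, fixed, 86 x 122 x 66 mm, grey; origin at the centre of the underside. It stands on the side of the bench where the tin does not.
- lid: Bystander: clear plate lid, 95 mm diameter, 8 mm high, loose, lying open side up in front of the plates; origin at the centre of the underside.
- forceps_case: Bystander: steel forceps case, 150 x 24 x 14 mm, loose; origin at the centre of the underside.
- stack: Bystander: stack of five closed plates, 91 mm diameter, 77 mm high, loose, beyond the left end of the row; origin at the centre of the underside.
- beaker: Bystander: glass beaker, 70 mm diameter, 95 mm high, loose, beyond the right end of the row; origin at the centre of the underside.
Things that resemble listed ones, but are neither listed nor needed, are in the scene too. What is shaped like the dispenser but pink or yellow is not meant.

How it is judged:
By the outcome, as a careful person would: the job done as asked, in the order asked, and still so for the second after the job is handed in, with the robot touching nothing.
It also fails if it takes over 56 s, if anything falls off the work surface, if the arm or the gripper's body presses on something with over 40 N, if the wrist force passes 120 N, or if a joint passes its speed limit or range.

### The arm

A 7-joint arm with a two-finger parallel gripper is mounted at the origin on the work surface. World frame = base frame: x ahead of the robot, y to its left, z up, the work surface at z = 0. Lengths are in m, angles in rad, forces in N, time in s.
With the tool pointing down it reaches from about 0.425 to 0.875 m from the base axis. Payload 8.4 kg.
Tool frame: the origin (TCP) lies at the very end of the fingers, on their centre line; the grasp point (between the pads) lies 19 mm behind it; z points along the fingers, y is the line along which they close (so a half turn about z gives the same grasp; the last joint's range is limited). The gripper opens to 87 mm and grips with 3 to 60 N. Pads are 19 mm wide; open, the fingers measure 117 mm over their backs; the gripper's body (75 mm by 190 mm) begins 51 mm behind the grasp point.
Start: joints at [1.078, 0.333, 0.04, 1.465, -0.013, 1.343, -0.059], TCP at [0.249, -0.6, 0.223] pointing down, gripper open.
Joint ranges: [-2.58, 2.58], [-0.38, 2.09], [-1.3, 1.39], [0.25, 2.4], [-1.5, 4.64], [0.08, 2.09], [-2.65, 2.65]. Speed limits (rad/s): [2.22, 2.22, 2.79, 2.79, 3.14, 3.14, 3.14].

### API

Orientations are given as a 3x3 rotation matrix whose columns are the frame's x, y, z axes.
In Python, from bench import sense, get_image, camera_model, hand_in gives the robot as it stands.
- The arm moves only by the tool jog_arm, never from a script. Its argument "steps" is a list of rows, each a list of 3 entries, a list of its own where there are three numbers: the turn, a rotation vector about the tool's x, y, z as a fraction of full scale, then the shift along the tool's x, y, z as a fraction of full scale, then the opening, from 0 (shut) to 1 (fully open). A call has 1 to 20 rows; each row is the pose to reach, as a shift and turn from the pose commanded when the call began, along the tool's axes at that moment; what a row does not reach only later rows make up. Full scale, the value 1, is 0.2 m for a shift and pi/2 rad for a turn. A row lasts 1/8 s, in which the tool goes at most 62.5 mm and 10.7 degrees, less where a joint would pass 70% of its speed; a pose out of reach is approached as far as the arm can. A call with a number of a shift or a turn outside -1 to 1 is refused whole. A call with a gripper value outside its range is refused whole. The fingers move at their own pace and stop on an object; "squeeze" is the grip in N (left out, the last holds). Time passes only in rows, so rows that repeat a pose let the fingers close. It gives the time, the measured TCP pose, the force, the opening and the grip force at its end, in the units of the state.
- sense(): the state, without advancing time (a new reading comes with each control period).
- get_image(name): name is "scene" or "side" or "wrist"; returns the picture (480x640x3 uint8, blue, green, red); there is no depth.
- camera_model(name): a dict with "fx", "fy", "cx", "cy" (pixels), "R" (3x3) and "t" (3): a world point X has camera coordinates R X + t. Camera axes: x right, y down, z forward; pixel columns grow to the right and rows downward; lengths in m; the calibration is good to about 2 mm. The wrist camera is an equidistant fisheye: a pixel r from the principal point sees the ray r / f radians off the axis. A picture is of the moment at which its call begins: read the wrist's pose just before it. camera_model takes no time and is no camera call; for the wrist camera it gives the pose at the moment of the call.
- hand_in(): hands the job in; it is judged then, once.
The state is a dict: "time": time; "joint_pos": joint angles; "joint_velocities": joint speeds; "joint_efforts": joint torques, N m; "tool_pos": TCP position; "orientation": TCP orientation; "wrist_force": force on the tool from outside, world axes, zero at the start; "wrist_torque": the same for the moment, N m; "gripper_width": finger opening in m; "finger_force": force on a finger pad.
Only numpy, scipy, OpenCV 4.12 (cv2) and the standard library are available. Lean on these libraries where they do the work, as an engineer would, in place of code of your own. Each camera call takes 0.05 s, during which the arm holds its last target. There are 200 camera calls.

## Working session

There is one attempt and no reset: what is moved stays moved. The work goes in short steps, Python scripts to look and compute and a tool call to move; the robot and the scene stay as the last step left them, time stands still between calls to the robot, and variables do not carry over. Pictures are saved under pics/ and viewed, at most 10 in all, crops included, and the job is handed in when it is done.

Besides the shell and the picture viewer there is one more tool, called after ">>>" as name([rows], argument=value, ...), one row to a line, values as JSON. jog_arm: Moves the arm, as the interface text tells. Shift numbers are shares of 0.2 m and turn numbers shares of pi/2 rad, none past 1 either way. Its arguments: {"type":"object","properties":{"steps":{"type":"array"},"squeeze":{"type":"number"}},"required":["steps"]}

```bash
mkdir -p pics
cat > h.py <<'E'
import numpy as np, cv2
from bench import sense,get_image,camera_model
def ray(m,u,v,fish=False):
    x=(u-m['cx'])/m['fx'];y=(v-m['cy'])/m['fy']
    if fish:
        r=np.hypot(x,y); d=np.array([x/r*np.sin(r),y/r*np.sin(r),np.cos(r)]) if r>1e-9 else np.array([0,0,1.])
    else: d=np.array([x,y,1.])
    R=np.array(m['R']);t=np.array(m['t'])
    return -R.T@t, R.T@d
def onz(m,u,v,z,fish=False):
    c,d=ray(m,u,v,fish); return c+d*(z-c[2])/d[2]
def proj(m,X):
    p=np.array(m['R'])@np.array(X)+np.array(m['t']); return m['fx']*p[0]/p[2]+m['cx'],m['fy']*p[1]/p[2]+m['cy']
E
python3 - <<'E'
from h import *
for n in('scene','side'):
    cv2.imwrite(f'pics/{n}0.png',get_image(n)); m=camera_model(n); print(n,{k:np.round(v,3).tolist() for k,v in m.items()}, -np.array(m['R']).T@np.array(m['t']))
s=sense();print(s)
E
```

```text
scene {'fx': 593.658, 'fy': 593.658, 'cx': 315.645, 'cy': 226.361, 'R': [[-0.005, 1.0, -0.009], [0.678, -0.003, -0.735], [-0.735, -0.009, -0.678]], 't': [-0.005, -0.287, 1.693]} [1.43831738 0.01911141 0.93791264]
side {'fx': 602.217, 'fy': 602.217, 'cx': 317.027, 'cy': 241.153, 'R': [[-0.95, -0.312, 0.007], [-0.213, 0.634, -0.743], [0.228, -0.708, -0.669]], 't': [0.497, 0.183, 1.413]} [0.18938175 1.03868915 1.0773973 ]
{'time': 0.1, 'joint_pos': array([ 1.07778332,  0.33384716,  0.03988434,  1.46618883, -0.01342444,
        1.34332748, -0.05847519]), 'joint_velocities': array([-1.72304474e-03, -2.17534934e-03,  2.12281892e-03, -9.47283430e-04,
       -1.60900959e-04,  1.29963542e-03, -7.95172492e-05]), 'joint_efforts': array([ 5.41062851e-03, -6.57805610e+01,  1.34139586e+00, -4.04706395e+01,
       -5.94801153e-02,  4.09704528e-02,  8.58591466e-05]), 'tool_pos': array([ 0.24922147, -0.59984805,  0.22174097]), 'orientation': array([[ 9.23455271e-01,  3.83705538e-01, -6.50535806e-04],
       [ 3.83706081e-01, -9.23454277e-01,  1.35681696e-03],
       [-8.01218908e-05, -1.50257432e-03, -9.99998868e-01]]), 'wrist_force': array([-0.6968482 , -0.48208391, -0.19122506]), 'wrist_torque': array([ 0.0299582 , -0.01565383,  0.02378491]), 'finger_force': 0.0, 'gripper_width': 0.08685175318628034}
```

View pics/scene0.png

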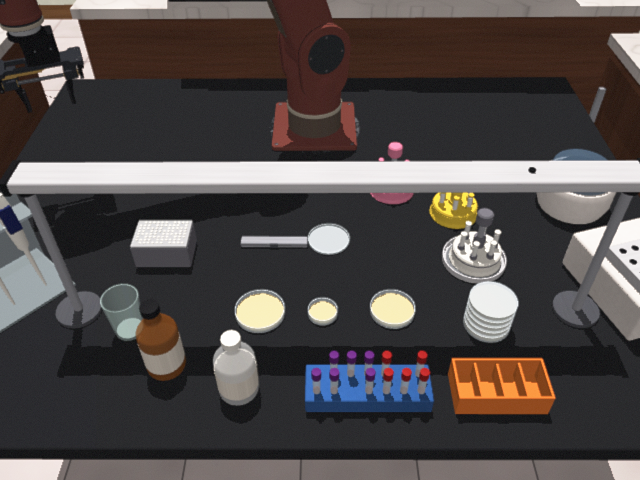

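View pics/side0.png

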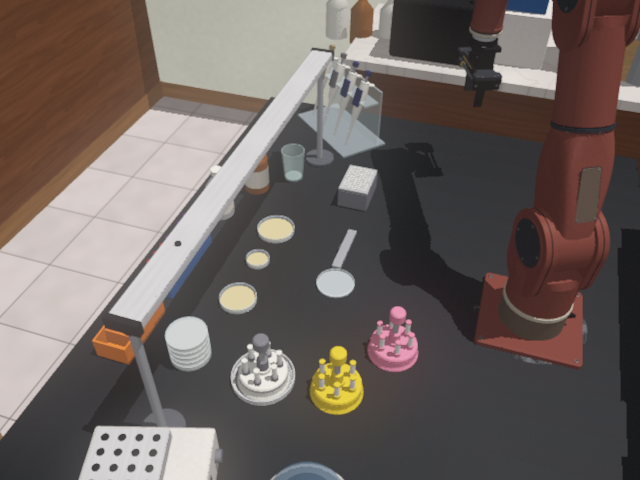

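The scene view shows three dispensers: white at knob (485,217) in its tin, yellow at (455,205) and pink at (393,150). I choose the white one. The plates are at (260,311), (323,311) and (392,308), and the lid is at (329,239). In the side view the white knob is at (262,343), and the plates are at (276,229), (258,259) and (238,298).

```bash
cat > m.py <<'E'
from h import *
im={n:cv2.imread(f'pics/{n}0.png') for n in('scene','side')}
M={n:camera_model(n) for n in im}
seeds={'scene':[(260,311),(323,311),(392,308)],'side':[(276,229),(258,259),(238,298)]}
for n in im:
    hsv=cv2.cvtColor(im[n],cv2.COLOR_BGR2HSV)
    mask=((hsv[...,2]>70)).astype(np.uint8)
    nl,lab=cv2.connectedComponents(mask)
    for s in seeds[n]:
        c,_=cv2.findContours((lab==lab[s[1],s[0]]).astype(np.uint8),0,2)
        c=max(c,key=cv2.contourArea)[:,0,:]
        h=cv2.convexHull(c)[:,0,:]
        P=np.array([onz(M[n],u,v,.0075)[:2] for u,v in h])
        (x,y),r=cv2.minEnclosingCircle(P.astype(np.float32)*1000)
        agar=(np.abs(hsv[...,0].astype(int)-24)<8)&(hsv[...,1]>50)&(lab==lab[s[1],s[0]])
        q=np.argwhere(agar)[:,::-1]
        A=np.array([onz(M[n],u,v,.008)[:2] for u,v in q]) if len(q) else P
        print(n,s,'rim c',x,y,'r',r,'ext',np.ptp(P,axis=0),'agar',A.mean(0),np.ptp(A,axis=0),len(q))
# knob
for n,(u,v) in {'scene':(485,217),'side':(262,343)}.items():
    print(n,im[n][v,u],onz(M[n],u,v,.13))
print('lamp bar ends z.354', onz(M['scene'],20,165,.354),onz(M['scene'],20,188,.328), onz(M['scene'],320,162,.354))
b=[cv2.resize(im['scene'][195:285,430:520],None,fx=5,fy=5),cv2.resize(im['side'][325:405,225:305],(450,450))]
cv2.imwrite('pics/crop.png',cv2.resize(np.hstack(b),(800,400)))
E
python3 m.py
```

```text
scene (260, 311) rim c 677.1819458007812 -105.95824432373047 r 57.2554817199707 ext [0.11035907 0.10331422] agar [ 0.67695919 -0.1051569 ] [0.08725905 0.09385862] 1217
scene (323, 311) rim c 679.01416015625 19.402734756469727 r 36.82831954956055 ext [0.07161115 0.0605599 ] agar [0.67775871 0.0209862 ] [0.04614047 0.05225851] 373
scene (392, 308) rim c 672.4066772460938 161.22039794921875 r 51.764549255371094 ext [0.10045196 0.09314564] agar [0.67209132 0.16163089] [0.07487042 0.08414063] 963
side (276, 229) rim c 1285.9208984375 -560.7874755859375 r 1399.0889892578125 ext [2.48137955 2.52104645] agar [0.47762739 0.19977507] [1.05715525 2.09473602] 3950
side (258, 259) rim c 1285.9208984375 -560.7874755859375 r 1399.0889892578125 ext [2.48137955 2.52104645] agar [0.47762739 0.19977507] [1.05715525 2.09473602] 3950
side (238, 298) rim c 1285.9208984375 -560.7874755859375 r 1399.0889892578125 ext [2.48137955 2.52104645] agar [0.47762739 0.19977507] [1.05715525 2.09473602] 3950
scene [117 112 115] [0.53704112 0.35245646 0.13      ]
side [151 145 148] [0.52091471 0.3573591  0.13      ]
lamp bar ends z.354 [ 0.65507236 -0.47557454  0.354     ] [ 0.68293324 -0.47425456  0.328     ] [0.65026336 0.01766136 0.354     ]
```

View pics/crop.png

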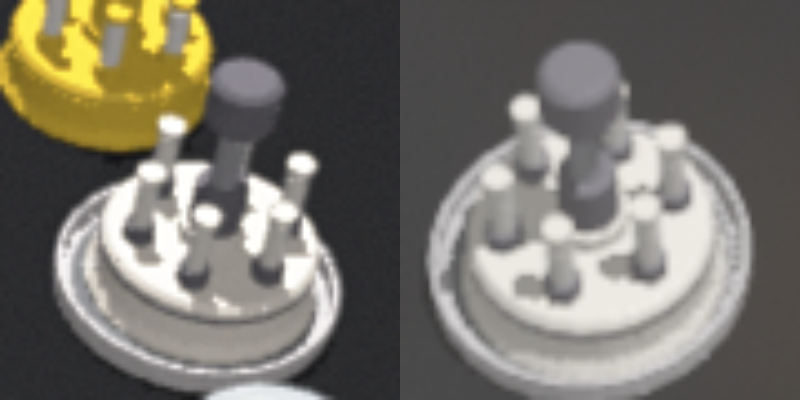

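The crop confirms the white drum with a grey knob standing upright in the tin. The knob's top centre is at scene (485.8,212) and side (260.6,339). The y=+0.161 plate is about 10 mm smaller than the y=-0.106 one, so it is plate90.

Run:
```python
from h import *
for n,u,v in(('scene',485.8,212),('side',260.6,339)): print(n,onz(camera_model(n),u,v,.138))
im=cv2.imread('pics/side0.png');M=camera_model('side')
hsv=cv2.cvtColor(im,cv2.COLOR_BGR2HSV)
ag=((abs(hsv[...,0].astype(int)-24)<8)&(hsv[...,1]>50)).astype(np.uint8)
nl,lab,st,ce=cv2.connectedComponentsWithStats(ag)
for s in[(276,229),(258,259),(238,298)]:
    l=lab[s[1],s[0]];print(s,st[l],onz(M,*ce[l],.008))
m=camera_model('wrist');s=sense();R=np.array(s['orientation'])
C=-np.array(m['R']).T@np.array(m['t']);print('wristcam in tool',R.T@(C-s['tool_pos']),R.T@np.array(m['R']).T, m['fx'],m['cx'],m['cy'])
```

```text
scene [0.53075404 0.35388721 0.138     ]
side [0.52447197 0.35476155 0.138     ]
(276, 229) [259 218  34  21 523] [ 0.67685106 -0.10728649  0.008     ]
(258, 259) [248 252  20  12 179] [0.67849686 0.01769417 0.008     ]
(238, 298) [221 286  34  23 609] [0.67175604 0.15887097 0.008     ]
wristcam in tool [ 0.08090388 -0.00052215 -0.16217839] [[ 1.10831956e-03 -9.54840612e-01 -2.97116437e-01]
 [ 9.99999385e-01  1.07200483e-03  2.85158001e-04]
 [ 4.62298146e-05 -2.97116570e-01  9.54841213e-01]] 371.64829954431775 323.3542702649419 239.69209864469104
```

```bash
cat > p.py <<'E'
from h import *
from scipy.spatial.transform import Rotation as Ro
def down(psi):
    c,s=np.cos(np.radians(psi)),np.sin(np.radians(psi)); x=np.array([c,s,0]);z=np.array([0,0,-1.]);return np.c_[x,np.cross(z,x),z]
def lean(th,phi):
    return down(phi+180)@Ro.from_rotvec([0,-np.radians(th),0]).as_matrix()
def rel(p0,R0,p1,R1):
    w=Ro.from_matrix(R0.T@R1).as_rotvec()/(np.pi/2); d=R0.T@(np.array(p1)-p0)/.2
    w,d=np.round(w,3),np.round(d,3)
    n=max(np.linalg.norm(w)*90/10.7,np.linalg.norm(d)*200/62.5)
    print([w.tolist(),d.tolist()],'rows %.1f'%n)
    return p0+R0@d*.2, R0@Ro.from_rotvec(w*np.pi/2).as_matrix()
E
python3 - <<'E'
from p import *
L=lean(40,20);print(np.round(L,2))
p,R=np.array([.2492,-.5998,.2217]),np.array(sense()['orientation'])
for q,ps in[((.39,-.46,.33),60),((.46,-.30,.38),100),((.46,-.12,.38),140),((.44,.06,.38),170),((.42,.24,.38),200)]: p,R=rel(p,R,q,down(ps))
K=np.array([.528,.354,.126]); tcp=K+L[:,2]*.019
p,R=rel(p,R,tcp-L[:,2]*.12,L);print(p)
p,R=rel(p,R,tcp,L)
for u,v,n in((455,187,'scene'),(338,353,'side')):print(onz(camera_model(n),u,v,.13))
E
```

```text
[[-0.72 -0.34  0.6 ]
 [-0.26  0.94  0.22]
 [-0.64  0.   -0.77]]
[[-0.001, -0.0, -0.416], [0.918, -0.376, -0.541]] rows 3.6
[[0.0, -0.0, -0.444], [0.868, -0.097, -0.25]] rows 3.7
[[0.0, 0.0, -0.445], [0.886, 0.156, 0.0]] rows 3.7
[[0.0, 0.0, -0.333], [0.655, 0.626, 0.001]] rows 2.9
[[0.0, 0.0, -0.334], [0.255, 0.869, -0.0]] rows 2.9
[[0.0, -0.444, 0.0], [-0.377, 0.351, 0.883]] rows 3.7
[0.46693204 0.33186326 0.2033827 ]
[[0.0, -0.0, 0.0], [-0.0, -0.001, 0.6]] rows 1.9
[0.43990889 0.30785294 0.13      ]
[0.3712215  0.33321556 0.13      ]
```

Run:
```python
from p import *
L=lean(40,30)
p,R=np.array([.2492,-.5998,.2217]),np.array(sense()['orientation'])
for q,ps in[((.39,-.46,.33),60),((.46,-.30,.38),100),((.46,-.12,.38),140),((.44,.06,.38),170),((.42,.24,.38),200)]: p,R=rel(p,R,q,down(ps))
K=np.array([.528,.354,.126]); tcp=K+L[:,2]*.019
p,R=rel(p,R,tcp-L[:,2]*.12,L);print(p)
```

```text
[[-0.001, -0.0, -0.416], [0.918, -0.376, -0.541]] rows 3.6
[[0.0, -0.0, -0.444], [0.868, -0.097, -0.25]] rows 3.7
[[0.0, 0.0, -0.445], [0.886, 0.156, 0.0]] rows 3.7
[[0.0, 0.0, -0.333], [0.655, 0.626, 0.001]] rows 2.9
[[0.0, 0.0, -0.334], [0.255, 0.869, -0.0]] rows 2.9
[[-0.039, -0.443, -0.106], [-0.382, 0.294, 0.883]] rows 3.8
[0.47177862 0.32149646 0.20338244]
```

>>> jog_arm([
  [[0,0,-0.416],[0.918,-0.376,-0.541],1],
  [[0,0,-0.416],[0.918,-0.376,-0.541],1],
  [[0,0,-0.416],[0.918,-0.376,-0.541],1],
  [[0,0,-0.416],[0.918,-0.376,-0.541],1],
  [[0,0,-0.416],[0.918,-0.376,-0.541],1],
])

```text
time: 0.72
tool_pos: [0.3926, -0.4587, 0.332]
orientation: [[0.496, 0.868, 0.002], [0.868, -0.496, -0.001], [0.0, 0.002, -1.0]]
wrist_force: [-0.2, -0.3, -0.8]
gripper_width: 0.0871
finger_force: 0.0
```

>>> jog_arm([
  [[0,0,-0.444],[0.868,-0.097,-0.25],1],
  [[0,0,-0.444],[0.868,-0.097,-0.25],1],
  [[0,0,-0.444],[0.868,-0.097,-0.25],1],
  [[0,0,-0.444],[0.868,-0.097,-0.25],1],
  [[0,0,-0.444],[0.868,-0.097,-0.25],1],
])

```text
time: 1.35
tool_pos: [0.4592, -0.3017, 0.3799]
orientation: [[-0.169, 0.986, -0.002], [0.986, 0.169, 0.0], [0.0, -0.002, -1.0]]
wrist_force: [-0.9, -0.1, -0.1]
gripper_width: 0.087
finger_force: 0.0
```

>>> jog_arm([
  [[0,0,-0.445],[0.886,0.156,0],1],
  [[0,0,-0.445],[0.886,0.156,0],1],
  [[0,0,-0.445],[0.886,0.156,0],1],
  [[0,0,-0.445],[0.886,0.156,0],1],
  [[0,0,-0.445],[0.886,0.156,0],1],
])

```text
time: 1.98
tool_pos: [0.4597, -0.122, 0.3801]
orientation: [[-0.762, 0.648, -0.001], [0.648, 0.762, -0.0], [0.001, -0.001, -1.0]]
wrist_force: [-0.0, -0.5, -0.3]
gripper_width: 0.087
finger_force: 0.0
```

>>> jog_arm([
  [[0,0,-0.333],[0.655,0.626,0],1],
  [[0,0,-0.333],[0.655,0.626,0],1],
  [[0,0,-0.333],[0.655,0.626,0],1],
  [[0,0,-0.333],[0.655,0.626,0],1],
])

```text
time: 2.48
tool_pos: [0.4399, 0.0624, 0.3808]
orientation: [[-0.985, 0.174, 0.0], [0.174, 0.985, 0.001], [-0.0, 0.001, -1.0]]
wrist_force: [1.0, -1.1, -0.1]
gripper_width: 0.0869
finger_force: 0.0
```

>>> jog_arm([
  [[0,0,-0.334],[0.255,0.869,0],1],
  [[0,0,-0.334],[0.255,0.869,0],1],
  [[0,0,-0.334],[0.255,0.869,0],1],
  [[0,0,-0.334],[0.255,0.869,0],1],
  [[0,0,-0.334],[0.255,0.869,0],1],
])

```text
time: 3.1
tool_pos: [0.4216, 0.2376, 0.3802]
orientation: [[-0.942, -0.336, -0.001], [-0.336, 0.942, -0.0], [0.001, 0.0, -1.0]]
wrist_force: [0.5, -0.8, 0.4]
gripper_width: 0.0871
finger_force: 0.0
```

>>> jog_arm([
  [[-0.039,-0.443,-0.106],[-0.382,0.294,0.583],1],
  [[-0.039,-0.443,-0.106],[-0.382,0.294,0.583],1],
  [[-0.039,-0.443,-0.106],[-0.382,0.294,0.583],1],
  [[-0.039,-0.443,-0.106],[-0.382,0.294,0.583],1],
  [[-0.039,-0.443,-0.106],[-0.382,0.294,0.583],1],
  [[-0.039,-0.443,-0.106],[-0.382,0.294,0.583],1],
])

```text
time: 3.85
tool_pos: [0.4733, 0.3205, 0.266]
orientation: [[-0.666, -0.497, 0.557], [-0.38, 0.868, 0.32], [-0.643, 0.002, -0.766]]
wrist_force: [-0.4, 0.2, 1.0]
gripper_width: 0.0869
finger_force: 0.0
```

Run:
```python
from p import *
s=sense();print(s['joint_pos'],s['tool_pos']);cv2.imwrite('pics/w1.png',get_image('wrist'))
m=camera_model('wrist');print(-np.array(m['R']).T@np.array(m['t']))
print(np.round(lean(40,30),3))
```

```text
[ 0.1573954  -0.36007757 -0.73790258  2.17022917 -0.31901753  0.55668361
  1.66683125] [0.47328741 0.32053975 0.26603011]
[0.32753944 0.23816028 0.338067  ]
[[-0.663 -0.5    0.557]
 [-0.383  0.866  0.321]
 [-0.643  0.    -0.766]]
```

View pics/w1.png

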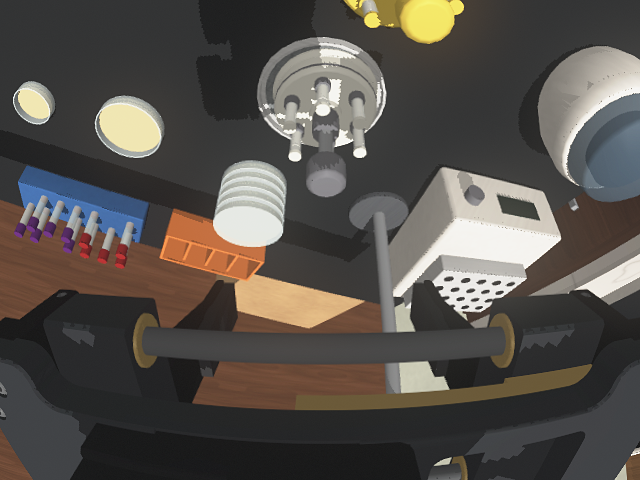

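The wrist view shows the white dispenser ahead with its knob's top face at about (326,184). Yellow is at (428,18) near the camera, plate90 at (130,127) and the lamp post at (378,210).

Run:
```python
from p import *
m=camera_model('wrist');im=cv2.imread('pics/w1.png')
print('knob',onz(m,326,184,.138,True))
hsv=cv2.cvtColor(im,cv2.COLOR_BGR2HSV)
ag=((abs(hsv[...,0].astype(int)-26)<9)&(hsv[...,1]>50)&(hsv[...,2]>120)).astype(np.uint8)
nl,lab,st,ce=cv2.connectedComponentsWithStats(ag)
for q in((130,127),(34,104)):
    l=lab[q[1],q[0]];A=np.array([onz(m,u,v,.008,True)[:2] for v,u in np.argwhere(lab==l)]);print(st[l],(A.max(0)+A.min(0))/2,np.ptp(A,axis=0))
print('yellow',onz(m,428,18,.138,True))
s=sense();p,R=s['tool_pos'],s['orientation']
L=lean(40,30)
for K in([.528,.354,.126],onz(m,326,184,.138,True)-[0,0,.012]): rel(p,R,K+L[:,2]*.019,L)
```

```text
knob [0.52401742 0.35425163 0.138     ]
[  99  105   61   47 2119] [0.67415022 0.16296865] [0.07569804 0.08391991]
[ 18  90  31  29 622] [0.68132427 0.02135278] [0.0453089  0.04879963]
yellow [0.36922592 0.3303285  0.138     ]
[[0.0, 0.0, -0.002], [0.21, 0.004, 0.837]] rows 2.8
[[0.0, 0.0, -0.002], [0.223, 0.015, 0.827]] rows 2.7
```

>>> jog_arm([
  [[0,0,0],[0.215,0.01,0.2],1],
  [[0,0,0],[0.215,0.01,0.4],1],
  [[0,0,0],[0.215,0.01,0.6],1],
  [[0,0,0],[0.215,0.01,0.73],1],
  [[0,0,0],[0.215,0.01,0.832],1],
  [[0,0,0],[0.215,0.01,0.832],1],
  [[0,0,0],[0.215,0.01,0.832],1],
])

```text
time: 4.78
tool_pos: [0.539, 0.3606, 0.1103]
orientation: [[-0.665, -0.495, 0.558], [-0.376, 0.869, 0.322], [-0.645, 0.004, -0.764]]
wrist_force: [0.5, 0.9, -0.3]
gripper_width: 0.0871
finger_force: 0.0
```

Run:
```python
from p import *
s=sense();print(s['joint_pos'],s['wrist_force']);a=get_image('wrist');b=get_image('side')
cv2.imwrite('pics/w2.png',np.hstack([cv2.resize(a,(400,300)),cv2.resize(b[270:450,180:420],(400,300))]))
```

```text
[ 0.24174437  0.1821271  -1.01601903  2.1954345   1.10576039  0.30831263
  0.39197633] [ 0.49852331  0.85300362 -0.32282934]
```

View pics/w2.png

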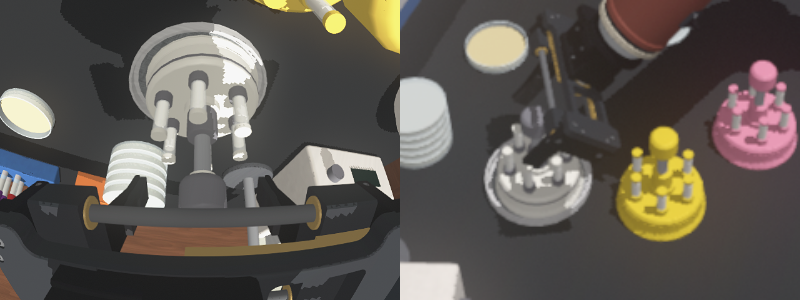

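The knob is centred between the open fingers and the yellow and pink ones are clear. I'll grip it and lift.

>>> jog_arm([
  [[0,0,0],[0,0,0],0.3],
  [[0,0,0],[0,0,0],0.2],
  [[0,0,0],[0,0,0],0.2],
  [[0,0,0],[0,0,0],0.2],
  [[0,0,0],[0,0,0],0.2],
  [[0,0,0],[0,0,0],0.2],
  [[0,0,0],[0,0,0],0.2],
  [[0,0,0],[0,0,0],0.2],
], squeeze=40)

```text
time: 5.88
tool_pos: [0.5351, 0.3596, 0.1091]
orientation: [[-0.664, -0.499, 0.556], [-0.383, 0.866, 0.321], [-0.642, 0.0, -0.766]]
wrist_force: [0.9, -1.9, 1.5]
gripper_width: 0.0327
finger_force: 40.0
```

Run:
```python
from p import *
s=sense();p,R=s['tool_pos'],s['orientation'];L=lean(40,30)
print(p,s['wrist_force'],s['gripper_width'])
p,R=rel(p,R,p+[0,0,.035],R);
p,R=rel(p,R,p+[.144/2,-.193/2,0],lean(40,22))
p,R=rel(p,R,p+[.144/2,-.193/2,0],lean(40,15))
```

```text
[0.53513102 0.35964224 0.10906568] [ 0.91170188 -1.90481467  1.45981861] 0.032700504607952964
[[0.0, 0.0, 0.0], [-0.112, 0.0, -0.134]] rows 0.6
[[0.057, -0.0, 0.068], [-0.054, -0.598, 0.045]] rows 1.9
[[0.05, -0.0, 0.059], [-0.118, -0.582, 0.098]] rows 1.9
```

>>> jog_arm([
  [[0,0,0],[-0.028,0,-0.034],0.2],
  [[0,0,0],[-0.056,0,-0.067],0.2],
  [[0,0,0],[-0.084,0,-0.1],0.2],
  [[0,0,0],[-0.112,0,-0.134],0.2],
  [[0,0,0],[-0.112,0,-0.134],0.2],
  [[0,0,0],[-0.112,0,-0.134],0.2],
])

```text
time: 6.62
tool_pos: [0.5344, 0.3594, 0.1431]
orientation: [[-0.665, -0.5, 0.555], [-0.383, 0.866, 0.321], [-0.642, 0.001, -0.767]]
wrist_force: [0.5, 1.3, -4.4]
gripper_width: 0.0326
finger_force: 40.0
```

Run:
```python
from p import *
s=sense();print(s['joint_pos'],s['wrist_force'])
a=get_image('scene');b=get_image('side');cv2.imwrite('pics/s3.png',np.hstack([cv2.resize(a[150:330,360:600],(400,300)),cv2.resize(b[210:420,180:460],(400,300))]))
```

```text
[ 0.40474259  0.11123299 -1.16077986  2.1708011   0.78681078  0.32100454
  0.69779825] [ 0.51927085  1.2537628  -4.41951826]
```

View pics/s3.png

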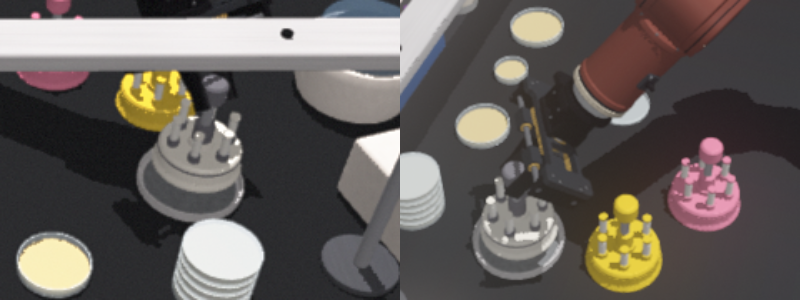

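The dispenser hangs upright, lifted clear of the tin (wrist -4.4 N). I'll carry it toward plate90 in stages.

>>> jog_arm([
  [[0.014,0,0.017],[-0.014,-0.15,0.011],0.2],
  [[0.028,0,0.034],[-0.028,-0.3,0.022],0.2],
  [[0.043,0,0.051],[-0.041,-0.45,0.034],0.2],
  [[0.057,0,0.068],[-0.054,-0.598,0.045],0.2],
  [[0.057,0,0.068],[-0.054,-0.598,0.045],0.2],
  [[0.057,0,0.068],[-0.054,-0.598,0.045],0.2],
])

```text
time: 7.48
tool_pos: [0.607, 0.2633, 0.1439]
orientation: [[-0.711, -0.375, 0.595], [-0.286, 0.927, 0.241], [-0.642, 0.001, -0.766]]
wrist_force: [-0.6, -1.1, -4.4]
gripper_width: 0.0328
finger_force: 40.0
```

Run:
```python
from p import *
s=sense();print(s['joint_pos'],s['wrist_force'],s['tool_pos'])
p,R=s['tool_pos'],s['orientation'];L=lean(40,15)
# knob axis target plate90
P=np.array([.673,.161,.161]); rel(p,R,P+L[:,2]*.019,L); print(P+L[:,2]*.019)
```

```text
[ 0.52661217  0.15294042 -1.08939439  2.13727851  0.76571257  0.31208939
  0.78316293] [-0.64578761 -1.13257627 -4.38034751] [0.60700096 0.26325823 0.14385449]
[[0.051, -0.0, 0.059], [-0.143, -0.605, 0.102]] rows 2.0
[0.68479682 0.16416095 0.14644516]
```

>>> jog_arm([
  [[0.013,0,0.015],[-0.036,-0.15,0.026],0.2],
  [[0.026,0,0.03],[-0.072,-0.3,0.051],0.2],
  [[0.038,0,0.045],[-0.107,-0.45,0.076],0.2],
  [[0.051,0,0.059],[-0.143,-0.6,0.102],0.2],
  [[0.051,0,0.059],[-0.143,-0.605,0.102],0.2],
  [[0.051,0,0.059],[-0.143,-0.605,0.102],0.2],
  [[0.051,0,0.059],[-0.143,-0.605,0.102],0.2],
])

```text
time: 8.35
tool_pos: [0.6843, 0.1651, 0.1466]
orientation: [[-0.74, -0.26, 0.621], [-0.2, 0.966, 0.166], [-0.642, -0.001, -0.766]]
wrist_force: [-0.6, 1.2, -3.4]
gripper_width: 0.0327
finger_force: 40.0
```

Run:
```python
from p import *
s=sense();print(s['joint_pos'],s['wrist_force'],s['tool_pos'])
a=get_image('wrist');cv2.imwrite('pics/w4.png',a);b=get_image('side');cv2.imwrite('pics/side4.png',b);cv2.imwrite('pics/scene4.png',get_image('scene'))
cv2.imwrite('pics/v4.png',np.hstack([cv2.resize(a[0:320,100:527],(400,300)),cv2.resize(b[200:350,150:350],(400,300))]))
```

```text
[ 0.60466925  0.25170707 -1.00228188  2.04583188  0.79359747  0.33871697
  0.85354258] [-0.5811641   1.19890045 -3.43110334] [0.68432828 0.16510899 0.14655576]
```

View pics/v4.png

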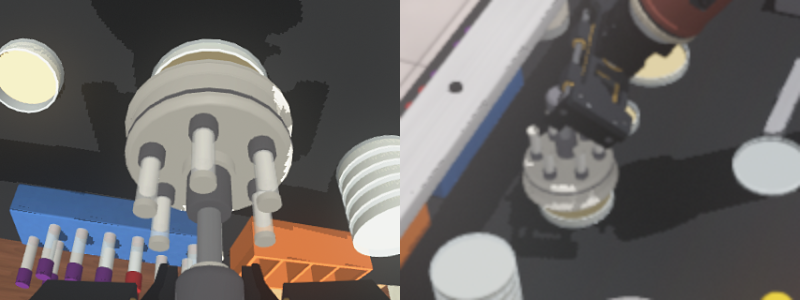

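The wrist view shows the dispenser hanging upright above plate90, with the skirt outline spanning about 125–293 and the plate's near arc about 152–270 at crop row 40–70. The two are roughly coaxial, so I'll measure the offset from the edges.

```bash
cat > q.py <<'E'
from p import *
from scipy.optimize import least_squares
import sys
im=cv2.imread('pics/w4.png');m=camera_model('wrist')
g=cv2.GaussianBlur(im,(3,3),0).astype(int)
sat=g.max(2)-g.min(2);v=g.max(2)
for u in range(250,410,12):
    print(u,' '.join('%d/%d'%(v[r,u],sat[r,u]) for r in range(34,104,3)))
E
python3 q.py
```

```text
250 40/1 40/0 40/0 41/0 41/0 42/1 42/0 43/1 43/1 44/1 44/1 44/0 45/1 45/0 45/1 46/1 47/1 47/1 46/0 74/4 166/13 175/14 175/14 175/14
262 41/1 41/0 42/1 42/1 43/1 43/1 43/0 44/1 44/0 45/1 46/1 46/1 46/1 50/2 74/1 120/4 168/12 175/14 179/14 180/15 179/14 174/14 171/14 171/14
274 42/1 42/1 43/1 43/0 44/1 45/1 46/2 46/1 52/1 160/6 181/6 192/9 240/4 165/37 174/13 181/14 182/15 182/15 180/14 174/13 174/14 175/14 175/13 159/11
286 43/1 43/0 44/1 44/0 45/0 50/1 169/6 195/6 199/11 241/3 167/38 152/46 173/19 179/15 184/15 185/15 184/15 178/14 177/14 177/14 177/14 179/15 111/3 128/7
298 44/1 44/0 46/1 45/1 168/6 190/5 205/9 230/5 190/26 152/46 153/44 178/14 185/16 186/15 186/14 184/14 178/14 178/13 179/14 179/14 176/14 98/1 157/11 183/14
310 44/1 45/1 44/1 161/6 196/7 208/10 217/9 209/16 151/46 152/46 169/26 178/15 186/14 188/16 187/15 181/14 180/15 180/15 180/15 180/15 141/8 101/1 182/15 188/15
322 45/1 45/1 54/1 189/7 209/11 209/11 238/3 166/38 152/46 153/46 179/15 184/15 188/15 188/15 186/15 179/14 180/15 180/15 180/15 182/15 107/2 136/7 183/14 195/15
334 45/1 45/1 42/1 190/7 209/7 210/12 233
[... 277 characters left out ...]

358 44/1 45/1 46/1 46/1 46/1 63/2 180/6 199/8 202/10 243/3 158/42 152/47 175/16 180/14 185/15 185/16 183/15 178/15 177/13 177/14 177/14 177/14 102/1 147/8
370 43/0 44/1 45/1 45/1 46/1 47/1 47/1 47/1 91/3 172/6 187/8 215/7 226/9 157/38 174/14 183/15 182/15 182/15 179/14 175/14 175/13 176/14 176/14 140/8
382 42/0 43/1 43/1 49/0 44/0 45/1 46/1 46/1 47/1 48/2 52/1 61/0 65/0 110/3 151/5 168/6 171/13 179/15 180/14 179/14 178/15 174/14 172/13 173/14
394 41/0 60/1 61/0 61/1 62/1 46/1 44/0 45/1 62/1 64/1 64/1 64/1 64/0 65/1 65/0 66/1 66/1 66/1 65/0 134/8 241/7 243/6 245/5 246/6
406 58/1 60/1 60/0 61/1 61/1 61/1 62/1 62/1 62/1 62/0 63/1 63/1 63/0 63/0 64/1 64/1 64/0 65/1 65/1 65/1 66/1 57/1 50/1 50/2
```

```bash
cat > q.py <<'E'
from p import *
from scipy.optimize import least_squares
def offs(im,m,zo,cols=range(278,370,4)):
    g=cv2.GaussianBlur(im,(3,3),0).astype(int);sat=g.max(2)-g.min(2);v=g.max(2)
    pl,sk=[],[]
    for u in cols:
        r=np.argmax(v[20:100,u]>110)+20; pl.append((u,r-.5))
        a=[k for k in range(r,110) if sat[k,u]>27]
        if a: sk.append((u,a[-1]+.5))
    def fit(pts,z,rad):
        P=np.array([onz(m,u,w,z,True)[:2] for u,w in pts])
        f=least_squares(lambda c:np.hypot(*(P-c).T)-rad,P.mean(0)+[.05,0],loss='soft_l1',f_scale=.001)
        return f.x,np.abs(f.fun).max(),len(pts)
    return fit(pl,0,.045),fit(sk,zo,.056)
if __name__=='__main__':
    print(offs(cv2.imread('pics/w4.png'),camera_model('wrist'),.0415))
    im=cv2.imread('pics/w4.png');m=camera_model('wrist')
    g=cv2.GaussianBlur(im,(3,3),0).astype(int);v=g.max(2)
    # groove line drum/skirt: darkest in rows 85-110
    P=[];
    for u in range(280,366,4):
        P.append((u,85+np.argmin(v[85:104,u])))
    print(P[::4]); print([onz(m,u,w,.0415+.009,True)[:2].round(4).tolist() for u,w in P[::7]])
E
python3 q.py
```

```text
((array([0.67111095, 0.16164259]), np.float64(0.0005212837807182721), 23), (array([0.674788  , 0.16231622]), np.float64(0.0004000223466007549), 23))
[(280, np.int64(103)), (296, np.int64(98)), (312, np.int64(96)), (328, np.int64(96)), (344, np.int64(97)), (360, np.int64(102))]
[[0.6462, 0.1305], [0.6385, 0.1444], [0.634, 0.1588], [0.6342, 0.1749]]
```

>>> jog_arm([
  [[0,0,0],[0.01,0,-0.008],0.2],
  [[0,0,0],[0.04,0,0.025],0.2],
  [[0,0,0],[0.06,0,0.05],0.2],
  [[0,0,0],[0.081,0,0.076],0.2],
  [[0,0,0],[0.081,0,0.076],0.2],
  [[0,0,0],[0.081,0,0.076],0.2],
])

```text
time: 9.25
tool_pos: [0.6822, 0.1639, 0.1247]
orientation: [[-0.74, -0.259, 0.621], [-0.199, 0.966, 0.166], [-0.643, -0.001, -0.766]]
wrist_force: [0.6, -0.3, -2.8]
gripper_width: 0.0326
finger_force: 40.0
```

Run:
```python
from q import *
s=sense();print(s['joint_pos'],s['wrist_force'],s['tool_pos'])
m=camera_model('wrist');a=get_image('wrist');cv2.imwrite('pics/w5.png',a)
zo=s['tool_pos'][2]+.0146-.1197;print('zo',zo)
g=cv2.GaussianBlur(a,(3,3),0).astype(int);v=g.max(2);sat=g.max(2)-g.min(2)
for u in range(262,394,12):
    r=np.argmax(v[10:120,u]>110)+10
    print(u,r,' '.join('%d/%d'%(v[k,u],sat[k,u]) for k in range(r,r+26,2)))
```

```text
[ 0.52639265  0.26503802 -0.91882237  2.07126143  0.89608019  0.3006603
  0.74863603] [ 0.57617474 -0.27180456 -2.83417998] [0.68218301 0.16394493 0.12474881]
zo 0.019648813900986606
262 81 132/10 187/15 193/16 196/16 196/15 196/15 197/16 193/15 190/16 187/15 187/15 187/14 188/15
274 74 140/10 191/15 196/15 199/16 199/16 199/16 199/16 197/16 192/15 190/15 191/16 191/15 192/16
286 69 126/8 194/16 197/16 201/16 202/17 202/16 202/16 199/17 194/16 193/16 193/15 193/15 193/15
298 65 162/7 195/16 199/17 204/18 203/16 203/16 204/17 201/17 195/16 195/16 195/15 195/15 195/15
310 62 150/5 198/11 193/16 200/15 204/16 205/17 205/17 204/17 201/17 196/16 196/16 196/16 196/16
322 61 146/4 198/12 194/16 202/16 205/16 205/16 205/16 204/16 200/15 196/16 196/16 196/16 197/17
334 61 146/5 204/6 195/16 195/16 204/16 205/17 205/17 204/16 201/16 198/17 196/16 196/16 196/16
346 64 153/4 197/15 192/15 203/16 203/16 203/17 203/17 201/16 197/16 195/15 195/15 195/15 195/15
358 69 166/11 192/16 199/16 202/16 202/17 201/17 200/16 199/16 194/15 193/15 194/15 194/16 194/15
370 74 167/12 191/15 199/16 199/16 199/16 199/16 198/16 196/16 192/15 191/14 191/14 192/15 192/15
382 80 115/8 185/15 192/16 197/16 196/15 196/16 196/16 194/16 190/15 189/15 189/15 189/15 189/15
```

Run:
```python
from q import *
a=cv2.imread('pics/w5.png');m=camera_model('wrist')
v=cv2.GaussianBlur(a,(3,3),0).max(2)
for dz in(-.002,0,.002):
    P=[];
    for u in list(range(250,292,4))+list(range(362,402,4)):
        r=np.argmax(v[10:140,u]>120)+9.5; P.append(onz(m,u,r,.0196+dz,True)[:2])
    P=np.array(P);f=least_squares(lambda c:np.hypot(*(P-c).T)-.056,[.672,.162],loss='soft_l1',f_scale=.001);print(dz,f.x,np.abs(f.fun).max())
P=np.array([onz(m,u,np.argmax(v[10:140,u]>110)+9.5,0,True)[:2] for u in range(308,350,4)])
f=least_squares(lambda c:np.hypot(*(P-c).T)-.045,[.672,.162]);print(f.x,np.abs(f.fun).max())
```

```text
-0.002 [0.67339335 0.16150011] 0.0003662579701340374
0 [0.67240322 0.16122013] 0.000356869637389054
0.002 [0.67141049 0.16093906] 0.0003470716598594631
[0.67089371 0.16176024] 0.0005731449684866913
```

>>> jog_arm([
  [[0,0,0],[0.012,0.003,0.01],0.2],
  [[0,0,0],[0.022,0.003,0.022],0.2],
  [[0,0,0],[0.03,0.003,0.03],0.2],
  [[0,0,0],[0.038,0.003,0.038],0.2],
  [[0,0,0],[0.038,0.003,0.038],0.2],
  [[0,0,0],[0.038,0.003,0.038],0.2],
])

```text
time: 10.05
tool_pos: [0.6811, 0.1641, 0.1139]
orientation: [[-0.74, -0.259, 0.621], [-0.199, 0.966, 0.166], [-0.643, -0.001, -0.766]]
wrist_force: [0.1, -1.7, -3.4]
gripper_width: 0.0327
finger_force: 40.0
```

>>> jog_arm([
  [[0,0,0],[0.004,0,0.005],0.2],
  [[0,0,0],[0.007,0,0.008],0.2],
  [[0,0,0],[0.007,0,0.008],0.2],
  [[0,0,0],[0.007,0,0.008],0.2],
])

```text
time: 10.55
tool_pos: [0.681, 0.164, 0.1118]
orientation: [[-0.74, -0.259, 0.621], [-0.199, 0.966, 0.165], [-0.642, -0.001, -0.766]]
wrist_force: [-0.1, 0.2, -3.1]
gripper_width: 0.0327
finger_force: 40.0
```

>>> jog_arm([
  [[0,0,0],[0.003,0,0.004],0.2],
  [[0,0,0],[0.003,0,0.004],0.2],
  [[0,0,0],[0.003,0,0.004],0.2],
])

```text
time: 10.92
tool_pos: [0.6814, 0.1639, 0.1112]
orientation: [[-0.74, -0.259, 0.621], [-0.199, 0.966, 0.165], [-0.643, -0.001, -0.766]]
wrist_force: [-1.7, -0.8, 1.3]
gripper_width: 0.0329
finger_force: 40.0
```

>>> jog_arm([
  [[0,0,0],[0.003,0,0.004],0.2],
  [[0,0,0],[0.003,0,0.004],0.2],
  [[0,0,0],[0.003,0,0.004],0.2],
])

```text
time: 11.3
tool_pos: [0.6818, 0.164, 0.1106]
orientation: [[-0.739, -0.259, 0.622], [-0.199, 0.966, 0.165], [-0.644, -0.001, -0.765]]
wrist_force: [-2.1, -1.5, 4.8]
gripper_width: 0.0327
finger_force: 40.0
```

>>> jog_arm([
  [[0,0,0],[0.003,0,0.004],0.2],
  [[0,0,0],[0.003,0,0.004],0.2],
  [[0,0,0],[0.003,0,0.004],0.2],
])

```text
time: 11.68
tool_pos: [0.6818, 0.164, 0.1096]
orientation: [[-0.739, -0.259, 0.622], [-0.199, 0.966, 0.165], [-0.644, -0.001, -0.765]]
wrist_force: [-2.1, -1.7, 6.2]
gripper_width: 0.0328
finger_force: 40.0
```

>>> jog_arm([
  [[0,0,0],[0.006,0,0.008],0.2],
  [[0,0,0],[0.013,0,0.015],0.2],
  [[0,0,0],[0.019,0,0.023],0.2],
  [[0,0,0],[0.026,0,0.031],0.2],
  [[0,0,0],[0.032,0,0.038],0.2],
  [[0,0,0],[0.032,0,0.038],0.2],
  [[0,0,0],[0.032,0,0.038],0.2],
])

```text
time: 12.55
tool_pos: [0.6823, 0.1642, 0.1004]
orientation: [[-0.738, -0.259, 0.623], [-0.199, 0.966, 0.166], [-0.644, -0.002, -0.765]]
wrist_force: [-4.6, -3.0, 10.4]
gripper_width: 0.0329
finger_force: 40.0
```

>>> jog_arm([
  [[0,0,0],[0.003,0,0.004],0.2],
  [[0,0,0],[0.006,0,0.008],0.2],
  [[0,0,0],[0.01,0,0.011],0.2],
  [[0,0,0],[0.01,0,0.011],0.2],
  [[0,0,0],[0.01,0,0.011],0.2],
])

```text
time: 13.18
tool_pos: [0.6823, 0.1641, 0.0977]
orientation: [[-0.738, -0.259, 0.623], [-0.199, 0.966, 0.166], [-0.645, -0.002, -0.764]]
wrist_force: [-5.3, -3.1, 10.1]
gripper_width: 0.033
finger_force: 40.0
```

>>> jog_arm([
  [[0,0,0],[0.004,0,0.003],0.2],
  [[0,0,0],[0.004,0,0.003],0.2],
  [[0,0,0],[0.004,0,0.003],0.2],
])

```text
time: 13.55
tool_pos: [0.6821, 0.164, 0.0967]
orientation: [[-0.738, -0.259, 0.623], [-0.199, 0.966, 0.166], [-0.645, -0.002, -0.764]]
wrist_force: [-4.5, -3.7, 10.9]
gripper_width: 0.0327
finger_force: 40.0
```

>>> jog_arm([
  [[0,0,0],[0.004,0,0.003],0.2],
  [[0,0,0],[0.004,0,0.003],0.2],
  [[0,0,0],[0.004,0,0.003],0.2],
])

```text
time: 13.92
tool_pos: [0.6822, 0.1641, 0.0962]
orientation: [[-0.738, -0.259, 0.624], [-0.199, 0.966, 0.166], [-0.645, -0.002, -0.764]]
wrist_force: [-6.3, -4.1, 12.9]
gripper_width: 0.0328
finger_force: 40.0
```

>>> jog_arm([
  [[0,0,0],[0.004,0,0.003],0.2],
  [[0,0,0],[0.004,0,0.003],0.2],
  [[0,0,0],[0.004,0,0.003],0.2],
])

```text
time: 14.3
tool_pos: [0.6827, 0.1642, 0.0963]
orientation: [[-0.736, -0.259, 0.625], [-0.199, 0.966, 0.166], [-0.647, -0.002, -0.763]]
wrist_force: [-8.3, -4.8, 18.8]
gripper_width: 0.0327
finger_force: 40.0
```

The knob is on its stop: z has stalled 15 mm below the seat and the force jumped to 18.8 N. I'll let it spring back up.

>>> jog_arm([
  [[0,0,0],[-0.01,0,-0.011],0.2],
  [[0,0,0],[-0.02,0,-0.023],0.2],
  [[0,0,0],[-0.029,0,-0.034],0.2],
  [[0,0,0],[-0.039,0,-0.046],0.2],
  [[0,0,0],[-0.048,0,-0.057],0.2],
  [[0,0,0],[-0.054,0,-0.064],0.2],
  [[0,0,0],[-0.054,0,-0.064],0.2],
  [[0,0,0],[-0.054,0,-0.064],0.2],
])

```text
time: 15.3
tool_pos: [0.6813, 0.1637, 0.1107]
orientation: [[-0.739, -0.258, 0.622], [-0.199, 0.966, 0.165], [-0.644, -0.001, -0.765]]
wrist_force: [-0.6, -2.3, 5.2]
gripper_width: 0.0328
finger_force: 40.0
```

Run:
```python
from p import *
s=sense();print(s['joint_pos'],s['wrist_force'],s['tool_pos'])
a=get_image('wrist');cv2.imwrite('pics/w6.png',a);b=get_image('side')
cv2.imwrite('pics/v6.png',np.hstack([cv2.resize(a[0:320,100:527],(400,300)),cv2.resize(b[200:350,150:350],(400,300))]))
```

```text
[ 0.46612535  0.27364124 -0.85517164  2.08680247  0.97951212  0.27509246
  0.66136366] [-0.6133807  -2.29680383  5.21622467] [0.68131522 0.16371586 0.11067831]
```

View pics/v6.png

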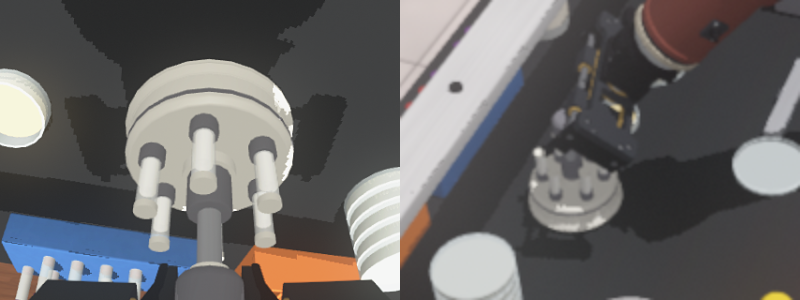

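The dispenser sits square and flush on plate90 (skirt low, no tilt) with the plunger up again. Next I lift it off.

>>> jog_arm([
  [[0,0,0],[-0.008,0,-0.01],0.2],
  [[0,0,0],[-0.02,0,-0.024],0.2],
  [[0,0,0],[-0.036,0,-0.043],0.2],
  [[0,0,0],[-0.052,0,-0.062],0.2],
  [[0,0,0],[-0.07,0,-0.083],0.2],
  [[0,0,0],[-0.09,0,-0.107],0.2],
  [[0,0,0],[-0.107,0,-0.127],0.2],
  [[0,0,0],[-0.107,0,-0.127],0.2],
  [[0,0,0],[-0.107,0,-0.127],0.2],
])

```text
time: 16.52
tool_pos: [0.6804, 0.1636, 0.1427]
orientation: [[-0.74, -0.258, 0.621], [-0.199, 0.966, 0.165], [-0.642, -0.001, -0.767]]
wrist_force: [0.7, -0.3, -3.9]
gripper_width: 0.0325
finger_force: 40.0
```

Run:
```python
from q import *
s=sense();print(s['joint_pos'],s['wrist_force'],s['tool_pos'])
m=camera_model('wrist');a=get_image('wrist');cv2.imwrite('pics/w7.png',a)
print(offs(a,m,s['tool_pos'][2]+.0146-.1197))
p,R=s['tool_pos'],s['orientation']
T=np.array([.5351,.3596,.1431])
p,R=rel(p,R,np.array([.607,.2633,.1439]),lean(40,22.5)); p,R=rel(p,R,T,lean(40,30)); rel(p,R,p-[0,0,.034],R)
```

```text
[ 0.59817385  0.24489488 -0.99177153  2.05841366  0.79911601  0.32758746
  0.842796  ] [ 0.74788029 -0.32260622 -3.87625467] [0.68039507 0.16360904 0.14266109]q.py:12: RuntimeWarning: Mean of empty slice.
  f=least_squares(lambda c:np.hypot(*(P-c).T)-rad,P.mean(0)+[.05,0],loss='soft_l1',f_scale=.001)
  ret = ret.dtype.type(ret / rcount)
Traceback (most recent call last):
  File "q.py", line 14, in offs
    return fit(pl,0,.045),fit(sk,zo,.056)
                          ~~~^^^^^^^^^^^^
  File "q.py", line 12, in fit
    f=least_squares(lambda c:np.hypot(*(P-c).T)-rad,P.mean(0)+[.05,0],loss='soft_l1',f_scale=.001)
ValueError: Initial guess is outside of provided bounds
```

Run:
```python
from q import *
a=cv2.imread('pics/w7.png');b=get_image('side');c=get_image('scene')
cv2.imwrite('pics/v7.png',np.vstack([np.hstack([cv2.resize(a[0:320,100:527],(400,300)),cv2.resize(b[230:320,190:310],(400,300),interpolation=2)]),np.hstack([cv2.resize(c[240:330,330:450],(400,300),interpolation=2),np.zeros((300,400,3),np.uint8)])]))
```

```text
(no output)
```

View pics/v7.png

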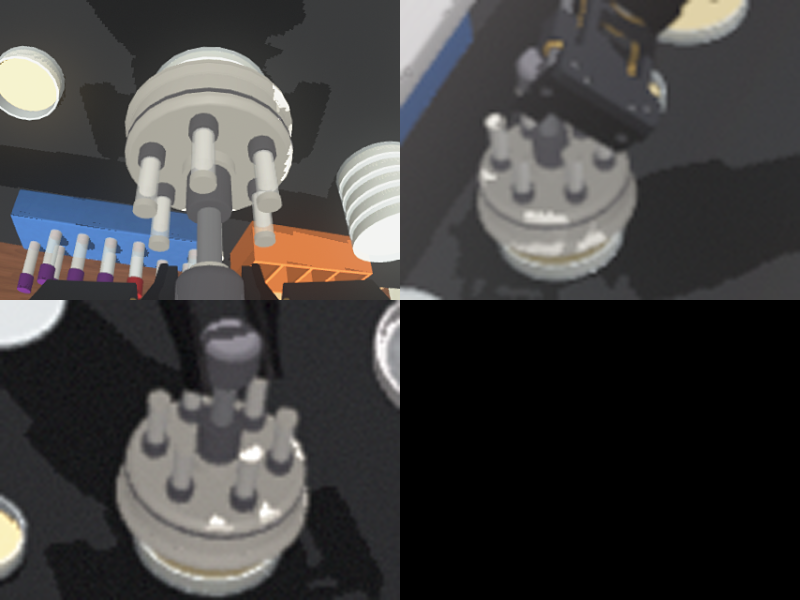

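Run:
```python
from q import *
a=cv2.imread('pics/w7.png');m=camera_model('wrist')
v=cv2.GaussianBlur(a,(3,3),0).max(2)
for z in(0,.01,.02):
    P=np.array([onz(m,u,np.argmax(v[10:140,u]>110)+9.5,z,True)[:2] for u in range(286,362,4)])
    f=least_squares(lambda c:np.hypot(*(P-c[:2]).T)-c[2],[.672,.162,.045]);g=least_squares(lambda c:np.hypot(*(P-c[:2]).T)-.045,[.672,.162])
    print(z,f.x,np.abs(f.fun).max(),g.x,np.abs(g.fun).max())
s=sense()
p,R=s['tool_pos'],s['orientation']
T=np.array([.5351,.3596,.1431])
p,R=rel(p,R,np.array([.607,.2633,.1439]),lean(40,22.5)); p,R=rel(p,R,T,lean(40,30)); rel(p,R,p-[0,0,.034],R)
```

```text
0 [0.67012492 0.16168976 0.04439801] 0.0004483239170832848 [0.67073125 0.16186963] 0.0003908790373508553
0.01 [0.66300955 0.15977789 0.04232513] 0.0004273922755597334 [0.66569789 0.16057546] 0.0004502574142133814
0.02 [0.65589417 0.15786602 0.04025224] 0.00040646048419723524 [0.6606554  0.15927869] 0.0005502877331844888
[[-0.054, -0.001, -0.063], [0.168, 0.575, -0.15]] rows 2.0
[[-0.054, 0.0, -0.064], [0.116, 0.583, -0.093]] rows 1.9
[[0.0, 0.0, 0.0], [0.109, -0.0, 0.13]] rows 0.5
```

Plate90 stayed on the bench within about 0.5 mm of where it stood; the lower height just hides the agar. I'll carry the dispenser back to the tin.

>>> jog_arm([
  [[-0.013,0,-0.016],[0.042,0.144,-0.038],0.2],
  [[-0.027,0,-0.032],[0.084,0.288,-0.075],0.2],
  [[-0.04,0,-0.048],[0.126,0.432,-0.113],0.2],
  [[-0.054,0,-0.063],[0.168,0.575,-0.15],0.2],
  [[-0.054,0,-0.063],[0.168,0.575,-0.15],0.2],
  [[-0.054,0,-0.063],[0.168,0.575,-0.15],0.2],
])

```text
time: 17.42
tool_pos: [0.607, 0.2635, 0.1442]
orientation: [[-0.708, -0.383, 0.594], [-0.293, 0.924, 0.246], [-0.642, -0.0, -0.766]]
wrist_force: [-0.2, -0.0, -4.5]
gripper_width: 0.0324
finger_force: 40.0
```

>>> jog_arm([
  [[-0.013,0,-0.016],[0.029,0.146,-0.023],0.2],
  [[-0.027,0,-0.032],[0.058,0.292,-0.046],0.2],
  [[-0.04,0,-0.048],[0.087,0.438,-0.07],0.2],
  [[-0.054,0,-0.064],[0.116,0.583,-0.093],0.2],
  [[-0.054,0,-0.064],[0.116,0.583,-0.093],0.2],
  [[-0.054,0,-0.064],[0.116,0.583,-0.093],0.2],
])

```text
time: 18.18
tool_pos: [0.5349, 0.3599, 0.1434]
orientation: [[-0.664, -0.501, 0.556], [-0.383, 0.866, 0.322], [-0.642, 0.0, -0.766]]
wrist_force: [0.3, -0.9, -3.9]
gripper_width: 0.0328
finger_force: 40.0
```

Run:
```python
from q import *
s=sense();print(s['joint_pos'],s['wrist_force'],s['tool_pos'])
p,R=s['tool_pos'],s['orientation'];rel(p,R,[.5351,.3596,.1115],lean(40,30))
```

```text
[ 0.39955464  0.11100997 -1.15555435  2.17014002  0.78675777  0.32002054
  0.69846665] [ 0.28357192 -0.8733162  -3.87245946] [0.53485739 0.35989851 0.14341422]
[[0.0, -0.0, 0.0], [0.102, -0.002, 0.123]] rows 0.5
```

>>> jog_arm([
  [[0,0,0],[0.025,0,0.03],0.2],
  [[0,0,0],[0.05,0,0.06],0.2],
  [[0,0,0],[0.075,0,0.09],0.2],
  [[0,0,0],[0.102,-0.002,0.123],0.2],
  [[0,0,0],[0.102,-0.002,0.123],0.2],
  [[0,0,0],[0.102,-0.002,0.123],0.2],
])

```text
time: 18.92
tool_pos: [0.5358, 0.3594, 0.1118]
orientation: [[-0.664, -0.5, 0.556], [-0.382, 0.866, 0.322], [-0.643, 0.001, -0.766]]
wrist_force: [-0.1, -0.3, -3.3]
gripper_width: 0.0326
finger_force: 40.0
```

>>> jog_arm([
  [[0,0,0],[0.003,0,0.004],0.2],
  [[0,0,0],[0.003,0,0.004],0.2],
  [[0,0,0],[0.003,0,0.004],0.2],
])

```text
time: 19.3
tool_pos: [0.5357, 0.3594, 0.1107]
orientation: [[-0.664, -0.5, 0.556], [-0.383, 0.866, 0.322], [-0.643, 0.001, -0.766]]
wrist_force: [0.2, 0.3, -3.9]
gripper_width: 0.0325
finger_force: 40.0
```

>>> jog_arm([
  [[0,0,0],[0.003,0,0.004],0.2],
  [[0,0,0],[0.003,0,0.004],0.2],
  [[0,0,0],[0.003,0,0.004],0.2],
])

```text
time: 19.68
tool_pos: [0.5356, 0.3595, 0.1095]
orientation: [[-0.664, -0.5, 0.556], [-0.383, 0.866, 0.322], [-0.642, 0.001, -0.766]]
wrist_force: [-0.3, -0.3, -3.6]
gripper_width: 0.0327
finger_force: 40.0
```

>>> jog_arm([
  [[0,0,0],[0.002,0,0.002],0.2],
  [[0,0,0],[0.002,0,0.002],0.2],
  [[0,0,0],[0.002,0,0.002],0.2],
])

```text
time: 20.05
tool_pos: [0.5357, 0.3595, 0.1091]
orientation: [[-0.664, -0.5, 0.556], [-0.383, 0.866, 0.322], [-0.643, 0.001, -0.766]]
wrist_force: [-0.2, 0.0, -2.2]
gripper_width: 0.0327
finger_force: 40.0
```

>>> jog_arm([
  [[0,0,0],[0.002,0,0.002],0.2],
  [[0,0,0],[0.002,0,0.002],0.2],
  [[0,0,0],[0.002,0,0.002],0.2],
])

```text
time: 20.42
tool_pos: [0.5359, 0.3595, 0.1089]
orientation: [[-0.663, -0.5, 0.557], [-0.383, 0.866, 0.322], [-0.643, 0.0, -0.766]]
wrist_force: [-1.4, -1.4, 4.1]
gripper_width: 0.0327
finger_force: 40.0
```

It rests on the tin floor. I'll open the fingers and back off along the fingers.

>>> jog_arm([
  [[0,0,0],[-0.001,0,-0.001],0.2],
  [[0,0,0],[-0.001,0,-0.001],0.45],
  [[0,0,0],[-0.001,0,-0.001],0.7],
  [[0,0,0],[-0.001,0,-0.001],1],
  [[0,0,0],[-0.001,0,-0.001],1],
  [[0,0,0],[-0.001,0,-0.001],1],
  [[0,0,0],[-0.001,0,-0.001],1],
  [[0,0,0],[-0.001,0,-0.001],1],
])

```text
time: 21.42
tool_pos: [0.5356, 0.3594, 0.1087]
orientation: [[-0.664, -0.5, 0.556], [-0.383, 0.866, 0.322], [-0.642, 0.001, -0.766]]
wrist_force: [-0.1, -0.0, -1.5]
gripper_width: 0.0852
finger_force: 0.0
```

>>> jog_arm([
  [[0,0,0],[0,0,-0.1],1],
  [[0,0,0],[0,0,-0.25],1],
  [[0,0,0],[0,0,-0.4],1],
  [[0,0,0],[0,0,-0.55],1],
  [[0,0,0],[0,0,-0.7],1],
  [[0,0,0],[0,0,-0.7],1],
  [[0,0,0],[0,0,-0.7],1],
  [[0,0,0],[0,0,-0.7],1],
])

```text
time: 22.42
tool_pos: [0.4576, 0.3145, 0.2152]
orientation: [[-0.664, -0.5, 0.556], [-0.384, 0.866, 0.321], [-0.642, 0.0, -0.767]]
wrist_force: [-0.5, -0.5, 0.3]
gripper_width: 0.0868
finger_force: 0.0
```

Run:
```python
from q import *
s=sense();print(s['joint_pos'],s['wrist_force'],s['tool_pos'],s['gripper_width'])
b=get_image('side');c=get_image('scene')
cv2.imwrite('pics/v8.png',np.hstack([cv2.resize(c[170:350,190:520],(440,300)),cv2.resize(b[210:420,160:412],(360,300))]))
```

```text
[ 0.09048352 -0.33676759 -0.72815951  2.27169842 -0.27430174  0.44071083
  1.61244779] [-0.51324159 -0.48613545  0.32938874] [0.45755834 0.31445915 0.21520663] 0.0867733832255566
```

View pics/v8.png

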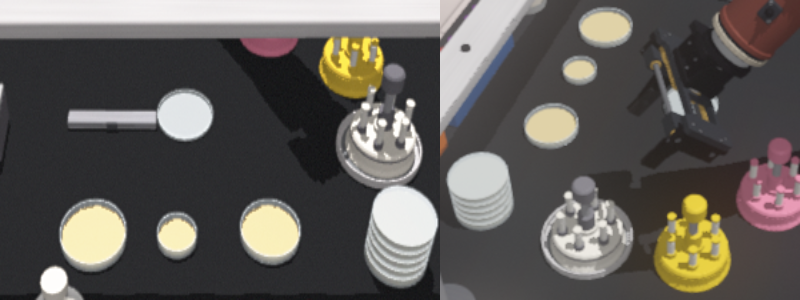

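The dispenser stands upright in its tin, the plates and bystanders are unmoved, and the gripper is clear. I'll check numerically whether the discs show on plate90 before handing in.

Run:
```python
from h import *
a=cv2.imread('pics/scene0.png').astype(int);c=get_image('scene').astype(int)
d=np.abs(a-c).max(2)
print('plate90\n',d[297:320,374:412]);print('plate100 max',d[300:323,240:282].mean(), d[297:320,374:412].mean())
```

```text
plate90
 [[2 1 2 2 3 1 0 1 3 1 1 1 1 2 1 1 1 1 0 1 1 1 2 1 1 1 2 1 1 2 2 2 2 1 2 2
  1 2]
 [2 2 3 1 0 1 1 1 2 1 1 1 2 2 0 3 1 1 1 2 2 1 0 1 1 2 2 1 1 2 0 2 2 2 2 2
  3 1]
 [2 1 1 1 1 1 1 2 1 1 1 2 0 2 1 3 1 2 1 3 1 1 1 2 2 0 1 1 2 1 1 1 1 4 2 3
  1 1]
 [2 0 0 0 0 2 1 2 1 2 1 2 1 1 1 1 1 0 2 1 1 1 1 1 1 1 1 2 1 1 2 2 1 0 1 2
  3 1]
 [1 0 2 1 1 1 1 1 2 3 1 1 3 1 1 1 0 1 1 1 0 2 1 1 1 1 3 1 1 0 1 2 1 2 1 1
  1 2]
 [1 1 1 1 1 1 1 3 1 0 1 0 3 3 1 1 1 2 1 3 1 2 1 0 1 0 1 1 0 1 1 1 2 3 1 1
  1 3]
 [1 1 0 2 2 2 3 2 3 2 1 1 0 1 0 2 1 1 1 1 1 0 1 1 1 1 0 2 2 1 1 0 1 1 1 1
  2 0]
 [1 0 1 1 1 2 1 0 1 1 2 2 1 2 1 0 0 1 1 1 1 2 2 2 1 1 1 1 1 1 2 1 1 1 2 2
  1 1]
 [3 1 0 3 1 1 1 1 2 1 2 0 1 0 0 1 1 1 1 1 1 2 1 0 1 1 0 2 1 1 2 1 1 0 1 1
  1 1]
 [2 1 2 2 1 3 0 1 1 1 1 1 1 1 1 1 1 0 1 1 2 1 1 3 2 2 1 1 1 1 2 2 1 1 1 1
  4 2]
 [1 1 1 0 1 1 0 0 3 0 1 2 1 1 2 3 1 1 2 1 1 1 2 2 2 1 1 1 1 1 2 1 0 1 1 2
  1 0]
 [2 1 1 2 2 1 2 1 2 0 1 1 3 1 2 1 2 3 2 2 2 1 2 2 1 1 1 0 0 1 1 0 1 1 0 0
  1 0]
 [1 2 1 1 2 2 1 1 1 1 2 1 2 1 1 1 1 1 0 1 1 2 2 1 1 1 0 1 2 2 1 4 1 1 0 1
  2 1]
 [1 2 1 3 2 1 1 1 2 1 1 1 1 1 0 4 3 1 2 1 2 0 1 1 2 4 1 0 2 2 2 1 0 1 1 0
  2 1]
 [1 3 1 2 1 1 2 1 1 1 2 1 4 2 2 2 1 0 3 2 0 1 1 1 2 1 1 1 1 1 1 1 1 1 1 1
  1 1]
 [1 1 1 1 0 1 3 1 0 1 2 0 1 1 1 2 1 1 0 1 1 1 1 1 1 1 2 1 1 3 1 0 1 0 3 1
  1 0]
 [0 1 2 2 1 1 1 2 1 0 0 1 1 1 1 1 1 1 0 2 1 4 1 1 2 2 1 0 2 1 1 0 1 0 2 1
  0 1]
 [1 1 1 1 1 1 1 0 2 2 1 1 1 1 1 1 3 0 2 1 0 0 2 1 1 1 1 1 1 3 0 1 1 0 1 1
  1 1]
 [2 0 1 2 0 2 2 2 0 1 1 1 1 1 1 2 1 2 1 1 2 2 2 1 1 1 3 1 1 1 1 3 1 1 2 0
  3 0]
 [4 1 0 0 2 1 2 1 1 2 2 1 1 0 1 3 0 2 1 0 1 1 1 1 1 1 1 1 1 1 1 0 2 2 1 0
  3 1]
 [2 2 1 1 1 1 2 1 1 1 2 2 1 1 1 0 1 1 2 0 0 0 2 1 2 2 1 0 1 2 1 1 1 0 1 0
  0 1]
 [1 2 1 1 0 1 1 2 1 0 1 0 1 0 1 1 2 1 1 0 1 1 0 0 2 2 1 1 2 1 2 2 1 2 0 1
  1 2]
 [1 2 3 1 1 1 1 2 1 0 4 1 2 2 2 0 3 2 2 1 1 1 2 3 1 4 1 3 1 1 1 1 0 1 2 1
  1 2]]
plate100 max 1.165631469979296 1.2334096109839816
```

```bash
python3 -c "
from bench import hand_in
print(hand_in())"
```

```text
the job is handed in; nothing more can be done
None
```

I handed the job in: I pressed the plunger to its stop on plate90, put the dispenser back upright in its tin and let go, with nothing else moved; the images show no discs on the agar, so the stamping rests on the 15 mm plunger travel and the force rise at the stop.

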